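# Find the topping crock whose lid rocks and push it home

### The arm

A 6-joint arm with a two-finger parallel gripper is mounted at the origin on the work surface. World frame = base frame: x ahead of the robot, y to its left, z up, the work surface at z = 0. Lengths are in m, angles in rad, forces in N, time in s.
With the tool pointing down it reaches from about 0.3 to 0.875 m from the base axis. Payload 6.4 kg.
Tool frame: the origin (TCP) lies midway between the tips of the shut fingers; the grasp point (between the pads) lies 19 mm behind it; z points along the fingers, y is the line along which they close (so a half turn about z gives the same grasp; the last joint's range is limited). The gripper opens to 85 mm and grips with 20 to 120 N. Pads are 22 mm wide; open, the fingers measure 114 mm over their backs; the gripper's body (76 mm by 85 mm) begins 54 mm behind the grasp point. The pads swing forward as they close: fully open they stand 13 mm farther back than shut.
Start: joints at [0.96, 0.181, 1.607, -0, 1.354, -0.206], TCP at [0.226, 0.529, 0.231] pointing down, gripper open.
Joint ranges: [-2.99, 2.99], [-0.89, 2.07], [0.3, 2.58], [-1.14, 4.28], [0, 2.63], [-3.12, 3.12]. Speed limits (rad/s): [2.57, 2.57, 3.01, 3.14, 3.14, 3.14].

### API

Orientations are given as a unit quaternion [w, x, y, z].
In Python, from bench import ctrl gives the robot as it stands. The module is installed in compiled form; this text tells all that it offers.
- The arm moves only by the tool move_arm, never from a script. Its argument "plan" is one flat list of numbers, 6 for each row, row after row: the shift along the world's x, y, z in units of 50 mm (1.0 is 50 mm), then the turn, a rotation vector about the world's x, y, z in rad. A call has 1 to 10 rows; each row is the pose to reach, as a shift and turn from the pose commanded when the call began; what a row does not reach only later rows make up. A row lasts 1/8 s, in which the tool goes at most 62.5 mm and 10.7 degrees, less where a joint would pass 70% of its speed; a pose out of reach is approached as far as the arm can. A call with a gripper value outside its range is refused whole. "grip" is the finger opening in mm, from 0 to 85.4, set as the call begins (left out, the last holds). The fingers move at their own pace and stop on an object; the grip force is fixed at half the most. Time passes only in rows, so rows that repeat a pose let the fingers close. It gives the time, the measured TCP pose, the force, the opening and the grip force at its end, in the units of the state.
- ctrl.get_obs(): the state, without advancing time (a new reading comes with each control period).
- ctrl.camera(name): name is "side" or "top"; returns a dict with "pixels" (480x640x3 uint8, red, green, blue), "fx", "fy", "cx", "cy" (pixels), "origin" and "attitude" of the camera in the world. Camera axes: x right, y down, z forward; pixel columns grow to the right and rows downward; lengths in m; the calibration is good to about 2 mm. A picture is of the moment at which its call begins. There is no depth.
- ctrl.hand_in(): hands the job in; it is judged then, once.
The state is a dict: "time_s": time; "q": joint angles; "dq": joint speeds; "joint_efforts": joint torques, N m; "eef_pos": TCP position; "eef_rot": TCP orientation; "wrist_force": force on the tool from outside, world axes, zero at the start; "torque": the same for the moment, N m; "opening": opening from 0.0 (shut) to 1.0 (fully open); "grasp_force": force on a finger pad.
Only numpy, scipy, OpenCV 4.12 (cv2) and the standard library are available. Lean on these libraries where they do the work, as an engineer would, in place of code of your own. Each camera call takes 0.05 s, during which the arm holds its last target. There are 200 camera calls.

### The job

One of the four wooden crock lids on the topping rail has not been pushed home. Press lightly with a fingertip near the edge of the lids until you find the one that rocks, then push that lid down in its middle until it sits fully home, and come clear. Do not lean hard on the lids, do not pull any lid up, and leave the cakes and the things on the rail's ledge where they are.

Things in the scene. Friction and masses are not known exactly. Their poses are not given: they have to be found in the camera images.
- rail: bright metal topping rail, a low housing 580 mm long (its y) and 210 mm deep (x), flat deck 70 mm above the black bench; fixed. Origin: centre of its underside. Four round dark crocks with lids stand sunk in it in a row at its x = +45, y = -210, -70, +70, +210 mm, in no fixed order. Far edge: an upstand 22 mm high, face at x = +99. Near strip, x -105 to -15 mm: a ledge with loose things
- lid_a_top (a point): centre of the top face of lid a: flat, level, turned wood with a fine groove near its edge, 104 mm across. All four lids look alike. The crocks stand up to 10 mm higher or lower than one another (lid tops 92 to 108 mm above the bench), so height does not tell which is loose. A seated lid is rigid wherever it is pressed
- lid_a (a joint): m that lid a has gone down since the start: 0 at first for all lids, 0.005 when the loose one is home. Loose: it sits 5 mm proud on a soft gasket; pressed 30 to 40 mm off centre it tips to that side (about 3 N, by about 4 mm, till its flange meets the rim) and springs back; pressed within 15 mm of its centre it yields at about 8 N, goes down 5 mm and stays
- lid_b_top (a point): centre of the top face of lid b: flat, level, turned wood with a fine groove near its edge, 104 mm across. All four lids look alike. The crocks stand up to 10 mm higher or lower than one another (lid tops 92 to 108 mm above the bench), so height does not tell which is loose. A seated lid is rigid wherever it is pressed
- lid_b (a joint): m that lid b has gone down since the start: 0 at first for all lids, 0.005 when the loose one is home. Loose: it sits 5 mm proud on a soft gasket; pressed 30 to 40 mm off centre it tips to that side (about 3 N, by about 4 mm, till its flange meets the rim) and springs back; pressed within 15 mm of its centre it yields at about 8 N, goes down 5 mm and stays
- lid_c_top (a point): centre of the top face of lid c: flat, level, turned wood with a fine groove near its edge, 104 mm across. All four lids look alike. The crocks stand up to 10 mm higher or lower than one another (lid tops 92 to 108 mm above the bench), so height does not tell which is loose. A seated lid is rigid wherever it is pressed
- lid_c (a joint): m that lid c has gone down since the start: 0 at first for all lids, 0.005 when the loose one is home. Loose: it sits 5 mm proud on a soft gasket; pressed 30 to 40 mm off centre it tips to that side (about 3 N, by about 4 mm, till its flange meets the rim) and springs back; pressed within 15 mm of its centre it yields at about 8 N, goes down 5 mm and stays
- lid_d_top (a point): centre of the top face of lid d: flat, level, turned wood with a fine groove near its edge, 104 mm across. All four lids look alike. The crocks stand up to 10 mm higher or lower than one another (lid tops 92 to 108 mm above the bench), so height does not tell which is loose. A seated lid is rigid wherever it is pressed
- lid_d (a joint): m that lid d has gone down since the start: 0 at first for all lids, 0.005 when the loose one is home. Loose: it sits 5 mm proud on a soft gasket; pressed 30 to 40 mm off centre it tips to that side (about 3 N, by about 4 mm, till its flange meets the rim) and springs back; pressed within 15 mm of its centre it yields at about 8 N, goes down 5 mm and stays
- shaker: small amber glass shaker with a steel cap, 49 mm across, 60 mm tall, standing on the rail's front ledge; origin: centre of its underside. To be left alone
- spoon: steel spoon 170 mm long lying along the rail's front ledge; origin: its middle, underside. To be left alone
- ramekin: white bowl 68 mm across, 32 mm tall, on the rail's front ledge; origin: centre of its underside. To be left alone
- cake_1: cheesecake in a black foil cup with a gold rim, 115 mm across, 57 mm tall, standing on the bench beside an end of the rail; origin: centre of its underside. To be left alone
- cake_2: cheesecake in a black foil cup with a gold rim, 115 mm across, 57 mm tall, standing on the bench beside an end of the rail; origin: centre of its underside. To be left alone

How it is judged:
By the outcome, as a careful person would: the job done as asked, in the order asked, and still so for the second after the job is handed in, with the robot touching nothing.
It also fails if it takes over 48 s, if anything falls off the work surface, if the arm or the gripper's body presses on something with over 40 N, if the wrist force passes 120 N, or if a joint passes its speed limit or range.

## Working session

There is one attempt and no reset: what is moved stays moved. The work goes in short steps, Python scripts to look and compute and a tool call to move; the robot and the scene stay as the last step left them, time stands still between calls to the robot, and variables do not carry over. Pictures are saved under pics/ and viewed, at most 10 in all, crops included, and the job is handed in when it is done.

Besides the shell and the picture viewer there is one more tool, called after "Call:" by a JSON object that holds its "method" and its "body". move_arm: Moves the arm, as the interface text tells. Its arguments: {"type":"object","properties":{"plan":{"type":"array"},"grip":{"type":"number"}},"required":["plan"]}

```bash
mkdir -p pics
cat > h.py <<'E'
import numpy as np, cv2
from bench import ctrl
def shot(n,f):
    c=ctrl.camera(n); cv2.imwrite('pics/'+f,c['pixels'][:,:,::-1]); return c
def px2w(c,u,v,z):
    A=np.array(c['attitude'],float)
    if A.size==4:
        from scipy.spatial.transform import Rotation as R
        w,x,y,zz=A; A=R.from_quat([x,y,zz,w]).as_matrix()
    A=A.reshape(3,3)
    d=A@np.array([(u-c['cx'])/c['fx'],(v-c['cy'])/c['fy'],1]); o=np.array(c['origin'])
    return o+d*(z-o[2])/d[2]
E
python3 - <<'E'
from h import *
for n in('top','side'):
    c=shot(n,n+'1.png'); print({k:v for k,v in c.items() if k!='pixels'})
print(ctrl.get_obs())
E
```

```text
{'fx': 522.009175725298, 'fy': 522.009175725298, 'cx': 322.67537130071634, 'cy': 235.1316118488256, 'origin': array([ 0.38702279, -0.00653052,  1.55977358]), 'attitude': array([-0.03439284,  0.71213584, -0.70043111,  0.0328015 ])}
{'fx': 525.3773914825061, 'fy': 525.3773914825061, 'cx': 321.2266685369968, 'cy': 241.1308540497371, 'origin': array([-0.01847746, -0.59839824,  0.9672289 ]), 'attitude': array([-0.34029301,  0.86623052, -0.34193953,  0.13008735])}
{'time_s': 0.1, 'q': array([ 9.59714756e-01,  1.81482628e-01,  1.60791712e+00, -3.85889860e-06,
        1.35383565e+00, -2.06304468e-01]), 'dq': array([-0.00138142, -0.00158875, -0.00343598, -0.00127409,  0.00204925,
       -0.00024739]), 'joint_efforts': array([ 4.27439300e-04, -4.45880127e+01, -3.52240312e+01, -2.14581278e-04,
        4.17116506e-03,  2.79077301e-05]), 'eef_pos': array([0.22612938, 0.52811008, 0.23046093]), 'eef_rot': array([-3.24693139e-04,  2.01009225e-01,  9.79589004e-01, -7.54473634e-04]), 'wrist_force': array([ 0.38414788, -0.22990289,  0.13496845]), 'torque': array([ 0.05223586, -0.02047401, -0.05505746]), 'grasp_force': 0.0, 'opening': 0.9966225562485673}
```

View pics/top1.png

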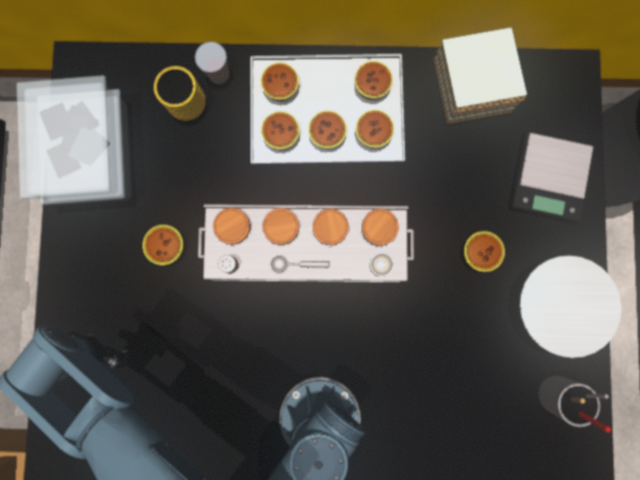

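View pics/side1.png

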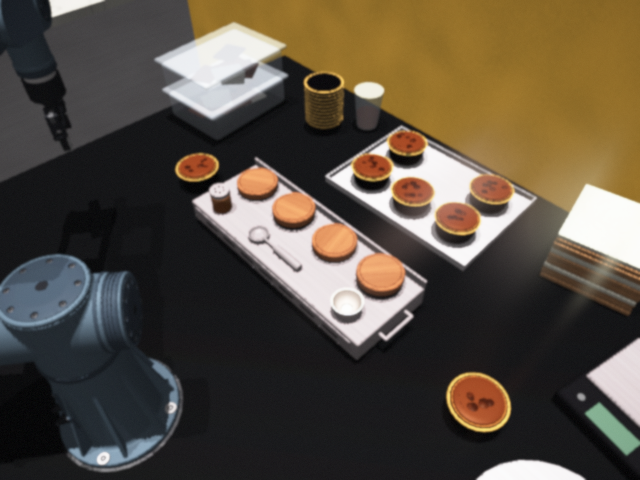

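Top view: lids at about (231,226), (281,226), (330,226) and (380,226). The shaker, spoon and ramekin are on the near ledge, and the cakes are at (162,245) and (485,251). I'll measure the lid centres next.

Run:
```python
from h import *
from scipy.spatial.transform import Rotation as R
for n,box in(('top',(195,200,415,250)),('side',(225,160,420,305))):
    c=ctrl.camera(n); x0,y0,x1,y1=box
    hsv=cv2.cvtColor(c['pixels'],cv2.COLOR_RGB2HSV)[y0:y1,x0:x1]
    m=cv2.inRange(hsv,(3,90,120),(22,255,255))
    k,l,s,ce=cv2.connectedComponentsWithStats(m)
    for i in range(1,k):
        if s[i,4]>300:
            u,v=ce[i]+[x0,y0]; print(n,s[i],u.round(1),v.round(1),px2w(c,u,v,.1).round(4))
    if n=='top':
        for p in((204,206),(408,207),(203,279),(408,281)): print(p,px2w(c,*p,.07).round(4))
c=ctrl.camera('top');A=R.from_quat(np.roll(c['attitude'],-1));print(A.as_matrix().round(3))
w=ctrl.get_obs()['eef_rot'];print(R.from_quat(np.roll(w,-1)).as_matrix().round(3))
```

```text
top [  18    8   37   36 1031] 231.1 225.5 [0.5493 0.256  0.1   ]
top [  68    8   36   36 1018] 280.4 225.7 [0.551  0.1175 0.1   ]
top [ 118    9   35   36 1002] 330.0 226.4 [ 0.5513 -0.0222  0.1   ]
top [ 167    9   37   36 1036] 379.8 226.6 [ 0.553  -0.1622  0.1   ]
(204, 206) [0.6078 0.3415 0.07  ]
(408, 207) [ 0.6145 -0.2464  0.07  ]
(203, 279) [0.3981 0.3364 0.07  ]
(408, 281) [ 0.4021 -0.2467  0.07  ]
side [126   0  43  21 715] 371.8 169.2 [0.7883 0.0877 0.1   ]
side [ 12   7  41  29 900] 256.8 181.2 [0.5442 0.2542 0.1   ]
side [167  17  28  30 663] 406.6 191.6 [ 0.7879 -0.03    0.1   ]
side [  48   32   43   31 1031] 293.5 207.6 [0.5484 0.1178 0.1   ]
side [  87   63   46   35 1229] 334.3 240.2 [ 0.5456 -0.0256  0.1   ]
side [ 132   92   49   40 1493] 380.6 272.2 [ 0.5531 -0.16    0.1   ]
[[ 0.017 -0.995  0.095]
 [-1.    -0.016  0.003]
 [-0.001 -0.095 -0.995]]
[[-0.919  0.394 -0.   ]
 [ 0.394  0.919 -0.001]
 [ 0.    -0.001 -1.   ]]
```

Call:
{"method": "move_arm", "body": {"plan": [3,-2.9,-0.5,0,0,0,3,-2.9,-0.5,0,0,0,6.46,-6.16,-1.2,0,0,0,6.46,-6.16,-1.2,0,0,0,6.46,-6.16,-1.2,0,0,0,6.46,-6.16,-1.2,0,0,0,6.46,-6.16,-1.2,0,0,0,6.46,-6.16,-1.2,0,0,0,6.46,-6.16,-2.2,0,0,0,6.46,-6.16,-2.2,0,0,0], "grip": 0}}

```text
time_s: 1.5
eef_pos: [0.5456, 0.2202, 0.1174]
eef_rot: [-0.004, 0.201, 0.98, -0.002]
wrist_force: [-1.0, 0.9, -0.5]
opening: 0.002
grasp_force: 0.0
```

Call:
{"method": "move_arm", "body": {"plan": [0,0,-0.1,0,0,0,0,0,-0.2,0,0,0,0,0,-0.2,0,0,0,0,0,-0.2,0,0,0]}}

```text
time_s: 2.0
eef_pos: [0.5498, 0.2208, 0.1121]
eef_rot: [0.001, 0.201, 0.98, 0.0]
wrist_force: [0.1, 0.3, 0.1]
opening: 0.002
grasp_force: 0.0
```

Run:
```python
from h import *
o=ctrl.get_obs();print(o['eef_pos'],o['wrist_force'])
# triangulate heights from both cameras' lid far top edges: lateral scale via x-disagreement
a=ctrl.camera('side');im=a['pixels'][140:320,190:430,::-1]
cv2.imwrite('pics/s2.png',cv2.resize(im,(720,540),interpolation=cv2.INTER_CUBIC))
```

```text
[0.54977627 0.22081305 0.11206745] [0.14919176 0.27534577 0.08871871]
```

View pics/s2.png

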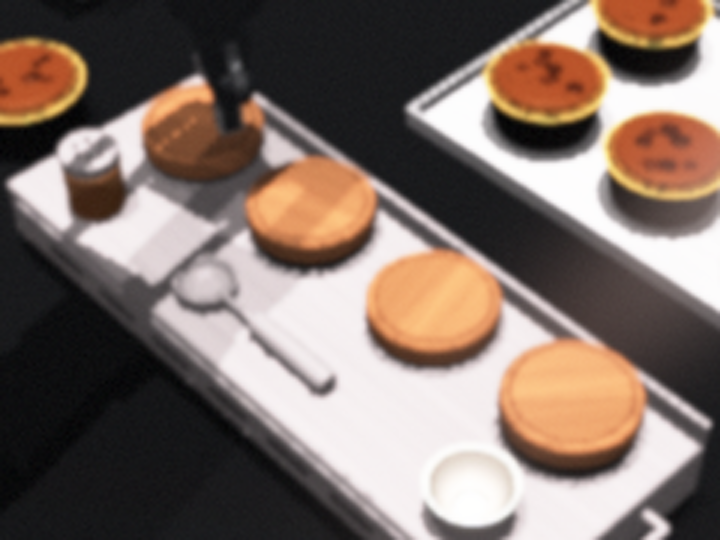

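The side crop shows the shut fingertips over the -y side of the leftmost lid, at about (230,115) in the crop. Nothing on the ledge is near them. I'll press down in small steps.

Call:
{"method": "move_arm", "body": {"plan": [0,0,-0.04,0,0,0,0,0,-0.08,0,0,0,0,0,-0.08,0,0,0]}}

```text
time_s: 2.42
eef_pos: [0.5492, 0.2205, 0.107]
eef_rot: [-0.0, 0.201, 0.98, -0.0]
wrist_force: [-0.7, -0.8, 0.3]
opening: 0.003
grasp_force: 0.0
```

Call:
{"method": "move_arm", "body": {"plan": [0,0,-0.03,0,0,0,0,0,-0.05,0,0,0,0,0,-0.05,0,0,0]}}

```text
time_s: 2.8
eef_pos: [0.5494, 0.2205, 0.1046]
eef_rot: [-0.0, 0.201, 0.98, -0.0]
wrist_force: [-0.2, 0.2, -0.2]
opening: -0.002
grasp_force: 0.0
```

Call:
{"method": "move_arm", "body": {"plan": [0,0,-0.03,0,0,0,0,0,-0.05,0,0,0,0,0,-0.05,0,0,0]}}

```text
time_s: 3.18
eef_pos: [0.5494, 0.2205, 0.1022]
eef_rot: [-0.0, 0.201, 0.98, -0.0]
wrist_force: [-0.2, 0.5, -0.5]
opening: -0.004
grasp_force: 0.0
```

Call:
{"method": "move_arm", "body": {"plan": [0,0,-0.02,0,0,0,0,0,-0.04,0,0,0,0,0,-0.04,0,0,0]}}

```text
time_s: 3.55
eef_pos: [0.5493, 0.2205, 0.1001]
eef_rot: [-0.0, 0.201, 0.98, -0.0]
wrist_force: [-0.1, -0.8, -0.1]
opening: 0.002
grasp_force: 0.0
```

Call:
{"method": "move_arm", "body": {"plan": [0,0,-0.02,0,0,0,0,0,-0.04,0,0,0,0,0,-0.04,0,0,0]}}

```text
time_s: 3.92
eef_pos: [0.5494, 0.2205, 0.0982]
eef_rot: [-0.0, 0.201, 0.98, -0.0]
wrist_force: [0.9, -0.4, -0.2]
opening: 0.002
grasp_force: 0.0
```

Call:
{"method": "move_arm", "body": {"plan": [0,0,-0.02,0,0,0,0,0,-0.03,0,0,0,0,0,-0.03,0,0,0]}}

```text
time_s: 4.3
eef_pos: [0.5495, 0.2206, 0.097]
eef_rot: [0.0, 0.201, 0.98, 0.0]
wrist_force: [-1.0, 0.6, 2.2]
opening: -0.002
grasp_force: 0.9
```

Call:
{"method": "move_arm", "body": {"plan": [0,0,-0.01,0,0,0,0,0,-0.02,0,0,0,0,0,-0.02,0,0,0]}}

```text
time_s: 4.68
eef_pos: [0.5495, 0.2206, 0.0969]
eef_rot: [0.0, 0.201, 0.98, -0.0]
wrist_force: [-3.2, -0.9, 8.3]
opening: 0.003
grasp_force: 4.4
```

Lid 1 is rigid: the force rose 6 N with 0.1 mm of movement. Moving on to lid 2.

Call:
{"method": "move_arm", "body": {"plan": [0,0,0.6,0,0,0,0,0,0.6,0,0,0,0,-2.76,0.6,0,0,0,0,-2.76,0.6,0,0,0,0,-2.76,0.6,0,0,0,0,-2.76,0.28,0,0,0,0,-2.76,0.28,0,0,0,0,-2.76,0.28,0,0,0]}}

```text
time_s: 5.68
eef_pos: [0.549, 0.084, 0.1091]
eef_rot: [-0.001, 0.2, 0.98, 0.0]
wrist_force: [0.2, -0.4, -0.9]
opening: -0.001
grasp_force: 0.0
```

Call:
{"method": "move_arm", "body": {"plan": [0,0,-0.03,0,0,0,0,0,-0.05,0,0,0,0,0,-0.05,0,0,0]}}

```text
time_s: 6.05
eef_pos: [0.5495, 0.0828, 0.1073]
eef_rot: [0.0, 0.201, 0.98, 0.0]
wrist_force: [0.1, -0.0, 0.1]
opening: 0.001
grasp_force: 0.0
```

Call:
{"method": "move_arm", "body": {"plan": [0,0,-0.02,0,0,0,0,0,-0.04,0,0,0,0,0,-0.04,0,0,0]}}

```text
time_s: 6.42
eef_pos: [0.5494, 0.0825, 0.1052]
eef_rot: [-0.0, 0.201, 0.98, -0.0]
wrist_force: [0.3, -0.8, 0.2]
opening: 0.0
grasp_force: 0.0
```

Call:
{"method": "move_arm", "body": {"plan": [0,0,-0.02,0,0,0,0,0,-0.04,0,0,0,0,0,-0.04,0,0,0]}}

```text
time_s: 6.8
eef_pos: [0.5494, 0.0826, 0.1032]
eef_rot: [-0.0, 0.201, 0.98, -0.0]
wrist_force: [-0.4, -0.1, -0.3]
opening: -0.001
grasp_force: 0.0
```

Call:
{"method": "move_arm", "body": {"plan": [0,0,-0.02,0,0,0,0,0,-0.03,0,0,0,0,0,-0.03,0,0,0]}}

```text
time_s: 7.18
eef_pos: [0.5495, 0.0826, 0.1018]
eef_rot: [-0.0, 0.201, 0.98, -0.0]
wrist_force: [0.1, 0.5, 0.4]
opening: -0.001
grasp_force: 0.0
```

Call:
{"method": "move_arm", "body": {"plan": [0,0,-0.02,0,0,0,0,0,-0.03,0,0,0,0,0,-0.03,0,0,0]}}

```text
time_s: 7.55
eef_pos: [0.5496, 0.0826, 0.1016]
eef_rot: [0.0, 0.201, 0.98, -0.0]
wrist_force: [-4.9, -0.2, 9.5]
opening: 0.003
grasp_force: 5.0
```

Call:
{"method": "move_arm", "body": {"plan": [0,0,-0.02,0,0,0,0,0,-0.03,0,0,0,0,0,-0.03,0,0,0]}}

```text
time_s: 7.92
eef_pos: [0.5497, 0.0825, 0.1015]
eef_rot: [0.0, 0.201, 0.98, -0.0]
wrist_force: [-9.0, 0.5, 20.0]
opening: 0.001
grasp_force: 10.2
```

Lid 2 is rigid too. Next is lid 3, with single steps near contact this time.

Call:
{"method": "move_arm", "body": {"plan": [0,0,0.6,0,0,0,0,0,0.6,0,0,0,0.02,-2.78,0.6,0,0,0,0.02,-2.78,0.6,0,0,0,0.02,-2.78,0.6,0,0,0,0.02,-2.78,0.22,0,0,0,0.02,-2.78,0.22,0,0,0,0.02,-2.78,0.22,0,0,0]}}

```text
time_s: 8.93
eef_pos: [0.55, -0.0548, 0.109]
eef_rot: [-0.001, 0.2, 0.98, 0.0]
wrist_force: [-0.2, -0.2, 0.5]
opening: 0.001
grasp_force: 0.0
```

Call:
{"method": "move_arm", "body": {"plan": [0,0,-0.02,0,0,0,0,0,-0.03,0,0,0,0,0,-0.03,0,0,0]}}

```text
time_s: 9.3
eef_pos: [0.5506, -0.0562, 0.1085]
eef_rot: [0.0, 0.201, 0.98, -0.0]
wrist_force: [0.5, -0.3, 0.2]
opening: 0.004
grasp_force: 0.0
```

Call:
{"method": "move_arm", "body": {"plan": [0,0,-0.02,0,0,0,0,0,-0.04,0,0,0,0,0,-0.04,0,0,0]}}

```text
time_s: 9.68
eef_pos: [0.5504, -0.0565, 0.1062]
eef_rot: [-0.0, 0.201, 0.98, 0.0]
wrist_force: [0.4, -0.5, 0.2]
opening: -0.005
grasp_force: 0.0
```

Call:
{"method": "move_arm", "body": {"plan": [0,0,-0.02,0,0,0,0,0,-0.04,0,0,0,0,0,-0.04,0,0,0]}}

```text
time_s: 10.05
eef_pos: [0.5504, -0.0564, 0.1042]
eef_rot: [-0.0, 0.201, 0.98, 0.0]
wrist_force: [0.2, 0.1, -0.6]
opening: 0.002
grasp_force: 0.0
```

Call:
{"method": "move_arm", "body": {"plan": [0,0,-0.02,0,0,0,0,0,-0.04,0,0,0,0,0,-0.04,0,0,0]}}

```text
time_s: 10.42
eef_pos: [0.5503, -0.0564, 0.1021]
eef_rot: [-0.0, 0.201, 0.98, 0.0]
wrist_force: [0.4, -0.3, -0.6]
opening: -0.002
grasp_force: 0.0
```

Call:
{"method": "move_arm", "body": {"plan": [0,0,-0.02,0,0,0,0,0,-0.04,0,0,0,0,0,-0.04,0,0,0]}}

```text
time_s: 10.8
eef_pos: [0.5504, -0.0564, 0.1002]
eef_rot: [-0.0, 0.201, 0.98, -0.0]
wrist_force: [-0.5, 0.4, 0.3]
opening: -0.0
grasp_force: 0.0
```

Call:
{"method": "move_arm", "body": {"plan": [0,0,-0.02,0,0,0,0,0,-0.03,0,0,0,0,0,-0.03,0,0,0]}}

```text
time_s: 11.18
eef_pos: [0.5504, -0.0564, 0.0987]
eef_rot: [-0.0, 0.201, 0.98, -0.0]
wrist_force: [0.2, 0.5, -0.3]
opening: -0.001
grasp_force: 0.0
```

Call:
{"method": "move_arm", "body": {"plan": [0,0,-0.02,0,0,0,0,0,-0.03,0,0,0,0,0,-0.03,0,0,0]}}

```text
time_s: 11.55
eef_pos: [0.5504, -0.0564, 0.0972]
eef_rot: [-0.0, 0.201, 0.98, 0.0]
wrist_force: [0.6, 0.5, 0.2]
opening: 0.002
grasp_force: 0.0
```

Call:
{"method": "move_arm", "body": {"plan": [0,0,-0.02,0,0,0,0,0,-0.03,0,0,0,0,0,-0.03,0,0,0]}}

```text
time_s: 11.92
eef_pos: [0.5506, -0.0565, 0.0963]
eef_rot: [0.0, 0.201, 0.98, -0.0]
wrist_force: [-1.5, -0.2, 4.6]
opening: -0.0
grasp_force: 2.6
```

Call:
{"method": "move_arm", "body": {"plan": [0,0,-0.01,0,0,0,0,0,-0.02,0,0,0,0,0,-0.02,0,0,0]}}

```text
time_s: 12.3
eef_pos: [0.5506, -0.0565, 0.0962]
eef_rot: [0.0, 0.201, 0.98, -0.0]
wrist_force: [-6.3, 1.3, 12.8]
opening: -0.0
grasp_force: 6.3
```

Lid 3 is rigid. I'll check lid 4 the same way.

Call:
{"method": "move_arm", "body": {"plan": [0,0,0.6,0,0,0,0,0,0.6,0,0,0,0.04,-2.8,0.6,0,0,0,0.04,-2.8,0.6,0,0,0,0.04,-2.8,0.6,0,0,0,0.04,-2.8,0.32,0,0,0,0.04,-2.8,0.32,0,0,0,0.04,-2.8,0.32,0,0,0]}}

```text
time_s: 13.3
eef_pos: [0.5522, -0.1946, 0.1101]
eef_rot: [-0.001, 0.2, 0.98, 0.0]
wrist_force: [0.2, -0.1, -0.4]
opening: -0.003
grasp_force: 0.0
```

Call:
{"method": "move_arm", "body": {"plan": [0,0,-0.02,0,0,0,0,0,-0.03,0,0,0,0,0,-0.03,0,0,0]}}

```text
time_s: 13.68
eef_pos: [0.5526, -0.1963, 0.1095]
eef_rot: [0.0, 0.201, 0.98, -0.0]
wrist_force: [0.5, 0.0, 0.0]
opening: 0.003
grasp_force: 0.0
```

Call:
{"method": "move_arm", "body": {"plan": [0,0,-0.02,0,0,0,0,0,-0.04,0,0,0,0,0,-0.04,0,0,0]}}

```text
time_s: 14.05
eef_pos: [0.5523, -0.1965, 0.1071]
eef_rot: [-0.0, 0.201, 0.98, 0.0]
wrist_force: [-0.2, -0.8, -0.2]
opening: -0.004
grasp_force: 0.0
```

Call:
{"method": "move_arm", "body": {"plan": [0,0,-0.02,0,0,0,0,0,-0.04,0,0,0,0,0,-0.04,0,0,0]}}

```text
time_s: 14.42
eef_pos: [0.5525, -0.1966, 0.1053]
eef_rot: [0.0, 0.201, 0.98, -0.0]
wrist_force: [-0.8, -0.9, 0.4]
opening: 0.002
grasp_force: 0.3
```

Call:
{"method": "move_arm", "body": {"plan": [0,0,-0.02,0,0,0,0,0,-0.03,0,0,0,0,0,-0.03,0,0,0]}}

```text
time_s: 14.8
eef_pos: [0.5526, -0.1968, 0.104]
eef_rot: [0.0, 0.201, 0.98, -0.0]
wrist_force: [-0.2, -2.1, 2.7]
opening: -0.003
grasp_force: 1.2
```

Call:
{"method": "move_arm", "body": {"plan": [0,0,-0.02,0,0,0,0,0,-0.03,0,0,0,0,0,-0.03,0,0,0]}}

```text
time_s: 15.18
eef_pos: [0.5527, -0.1969, 0.1026]
eef_rot: [0.0, 0.201, 0.98, -0.0]
wrist_force: [-0.9, -3.1, 4.2]
opening: 0.003
grasp_force: 2.1
```

Lid 4 rocks: it gave about 3 mm at 3–4 N. I'll lift clear, move over its centre and push.

Call:
{"method": "move_arm", "body": {"plan": [0,0,0.3,0,0,0,0,0,0.4,0,0,0,0,0.7,0.4,0,0,0,0,0.7,0.4,0,0,0,0,0.7,0.12,0,0,0,0,0.7,0.12,0,0,0,0,0.7,0.12,0,0,0]}}

```text
time_s: 16.05
eef_pos: [0.5522, -0.1619, 0.1078]
eef_rot: [-0.0, 0.201, 0.98, 0.0]
wrist_force: [-0.9, -0.1, 0.3]
opening: 0.003
grasp_force: 0.0
```

Call:
{"method": "move_arm", "body": {"plan": [0,0,-0.03,0,0,0,0,0,-0.06,0,0,0,0,0,-0.06,0,0,0]}}

```text
time_s: 16.42
eef_pos: [0.5526, -0.1618, 0.1057]
eef_rot: [0.0, 0.201, 0.98, -0.0]
wrist_force: [-0.7, -0.4, 3.2]
opening: 0.002
grasp_force: 1.5
```

Call:
{"method": "move_arm", "body": {"plan": [0,0,-0.02,0,0,0,0,0,-0.04,0,0,0,0,0,-0.04,0,0,0]}}

```text
time_s: 16.8
eef_pos: [0.5527, -0.1618, 0.1042]
eef_rot: [0.0, 0.201, 0.98, -0.0]
wrist_force: [-2.5, 0.7, 6.9]
opening: -0.003
grasp_force: 3.2
```

Call:
{"method": "move_arm", "body": {"plan": [0,0,-0.02,0,0,0,0,0,-0.05,0,0,0,0,0,-0.05,0,0,0]}}

```text
time_s: 17.18
eef_pos: [0.5528, -0.1618, 0.1017]
eef_rot: [0.0, 0.201, 0.98, -0.0]
wrist_force: [-1.9, -0.3, 5.2]
opening: 0.0
grasp_force: 3.1
```

Call:
{"method": "move_arm", "body": {"plan": [0,0,-0.02,0,0,0,0,0,-0.03,0,0,0,0,0,-0.03,0,0,0]}}

```text
time_s: 17.55
eef_pos: [0.5527, -0.1618, 0.1007]
eef_rot: [0.0, 0.201, 0.98, -0.0]
wrist_force: [-4.5, 0.4, 11.0]
opening: -0.001
grasp_force: 5.2
```

Call:
{"method": "move_arm", "body": {"plan": [0,0,-0.01,0,0,0,0,0,-0.01,0,0,0,0,0,-0.01,0,0,0]}}

```text
time_s: 17.92
eef_pos: [0.5527, -0.1618, 0.1006]
eef_rot: [0.0, 0.201, 0.98, -0.0]
wrist_force: [-6.0, 0.6, 13.2]
opening: 0.001
grasp_force: 6.7
```

The lid is down about 5.1 mm and now rigid. I'll lift 3 mm to check it stays down, then come clear.

Call:
{"method": "move_arm", "body": {"plan": [0,0,0.06,0,0,0,0,0,0.08,0,0,0,0,0,0.08,0,0,0,0,0,0.08,0,0,0]}}

```text
time_s: 18.42
eef_pos: [0.5523, -0.1614, 0.1024]
eef_rot: [-0.0, 0.201, 0.98, 0.0]
wrist_force: [-0.6, 0.0, -0.5]
opening: -0.001
grasp_force: 0.0
```

Call:
{"method": "move_arm", "body": {"plan": [0,0,0.5,0,0,0,0,0,1.2,0,0,0,0,0,2.4,0,0,0,0,0,3,0,0,0,0,0,3,0,0,0,0,0,3,0,0,0]}}

```text
time_s: 19.18
eef_pos: [0.5518, -0.1611, 0.2514]
eef_rot: [-0.001, 0.201, 0.98, 0.0]
wrist_force: [-0.8, 0.0, -0.6]
opening: -0.002
grasp_force: 0.0
```

Run:
```python
from h import *
a=ctrl.camera('side');im=a['pixels'][140:320,190:430,::-1]
cv2.imwrite('pics/s3.png',cv2.resize(im,(720,540),interpolation=cv2.INTER_CUBIC))
```

```text
(no output)
```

View pics/s3.png

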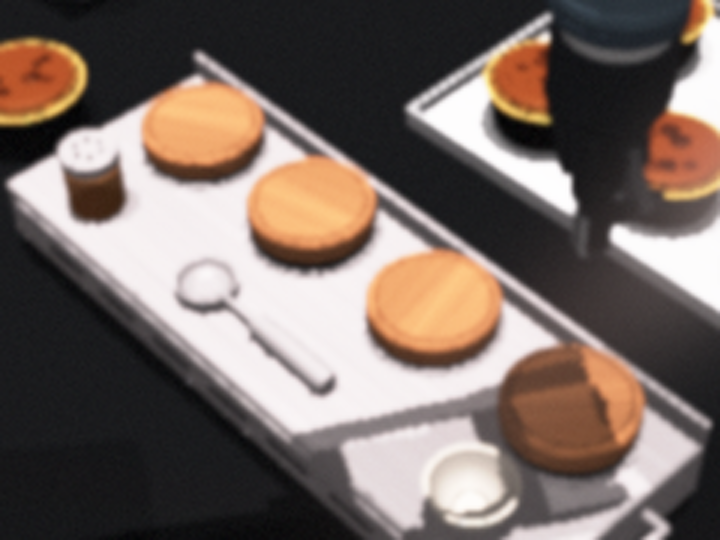

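The crop shows the gripper well clear, lid 4 at (572,405) sitting lower, and the shaker, spoon and ramekin where they were. Handing in.

```bash
python3 -c "
from bench import ctrl; print(ctrl.hand_in())"
```

```text
the job is handed in; nothing more can be done
None
```

The loose lid was the one at the far right (-y) end of the rail: I pushed it about 5 mm down, it stayed home, and I handed the job in with the arm clear and the ledge things unmoved, though one test press on lid 2 reached about 20 N, harder than intended.

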